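Index the sample plate with its ratchet handle

TASK

The round sample stand has a bar handle with a one-way clutch: turned anticlockwise (seen from above) it grips and carries the plate round, turned clockwise it spins loose and the plate stays. By the handle alone, turn the plate until the vial stands in line with the stand's tongue, then turn the handle back until its nose points along the tongue again, leaving the vial where it is, and let go. Do not push on the plate or the things on it, and leave the spare vial and spare dish beside the stand where they are.

Things in the scene. Friction and masses are not known exactly. Their poses are not given: they have to be found in the camera images.
- stand: Round dark metal foot, 196 mm across, fixed to the worktop, with a 20 mm wide tongue sticking out on one side (its tip 134 mm from the axis, a small steel pin on it). Origin on the turning axis at worktop level. Its -x axis runs along the tongue, z is up. The plate and the handle turn about its z axis.
- tongue (a point): End of the tongue of the foot, 134 mm from the axis, 12 mm above the worktop.
- plate (a joint): Angle of the grey sample plate (192 mm across, top 24 mm above the worktop), rad, anticlockwise from above positive. 0 when the vial stands exactly in line with the tongue; it starts negative, at -1.15 to -0.6. The plate stays where it is left (friction 0.06 N m). It carries one vial and, on other seats, three flat petri dishes (56 mm across, 14 mm high); all are fixed to it.
- vial_mid (a point): Middle of the one vial on the plate (upright, black cap, 27 mm across, its top 86 mm above the worktop), 68 mm from the axis; this point is 55 mm above the worktop.
- handle (a joint): Angle of the light metal bar handle on the black round hub cap, rad, anticlockwise from above positive, 0 when its nose points along the tongue; a stop at 0 and one at 1.7. It starts at 0 to 0.12. Growing, it grips and carries the plate along degree for degree (lost motion under about 2 degrees); falling, it runs loose and the plate stays (friction 0.015 N m). It stays where it is left.
- handle_grip (a point): Point on the turning axis in the middle of the handle's bar, 112 mm above the worktop: the place to grip, across the bar. The bar is 16 mm wide; its flat sides reach from 34 mm on the one side of this point to 42 mm on the nose side, and from 92 to 126 mm above the worktop. Below it lies a stem 24 mm across, and a round black hub cap 96 mm across whose top is 66 mm above the worktop. This point's own -x axis points to the nose.
- handle_nose (a point): End of the narrow nose of the handle (9 mm wide), 76 mm from the axis, 104 mm above the worktop.
- spare_vial: Loose vial of the same kind (27 mm across, 60 mm high) standing on the worktop; leave it. Origin under its centre.
- spare_dish: Loose petri dish (56 mm across, 14 mm high) lying on the worktop; leave it. Origin under its centre.

How it is judged:
On the way:
1. the handle, turned away from the tongue, has carried the vial into line with the tongue (within 12 degrees) (value of joint plate between -0.21 and 0.21 rad and value of joint handle above 0.3 rad), for 0.1 s.
At the end, for the whole second after the job is handed in: The vial stands in line with the tongue within 12 degrees, the handle's nose points along the tongue within 12 degrees, both are at rest and the handle is released (value of joint plate between -0.21 and 0.21 rad and value of joint handle below 0.21 rad and velocity of joint plate between -0.05 and 0.05 rad/s and velocity of joint handle between -0.05 and 0.05 rad/s); the robot touches nothing.
It fails at once if the plate or something on it is pushed directly by the robot (more than 3 N) (contact force between any of the fingers, the arm and plate above 3 N).
It fails at once if the spare vial or the spare dish is moved more than 30 mm or the vial knocked over (distance of any of spare_vial, spare_dish from where it was at the start of the episode above 0.03 m or angle between spare_vial's own z axis and vertical above 0.5 rad).
It also fails if it takes over 35 s, if anything falls off the work surface, if the arm or the gripper's body presses on something with over 40 N, if the wrist force passes 120 N, or if a joint passes its speed limit or range.

ROBOT

A 6-joint arm with a two-finger parallel gripper is mounted at the origin on a cart in front of the work surface, level with it; the furniture and walls round the work are solid. World frame = base frame: x ahead of the robot, y to its left, z up, the work surface at z = 0. Lengths are in m, angles in rad, forces in N, time in s.
With the tool pointing down it reaches from about 0.35 to 0.775 m from the base axis. Payload 7.3 kg.
Tool frame: the origin (TCP) lies between the finger pads; the fingertips stand 14 mm ahead of it and the grasp point (between the pads) lies 5 mm behind it; z points along the fingers, y is the line along which they close (so a half turn about z gives the same grasp; the last joint's range is limited). The gripper opens to 92 mm and grips with 3 to 60 N. Pads are 19 mm wide; open, the fingers measure 130 mm over their backs; the gripper's body (75 mm by 190 mm) begins 47 mm behind the grasp point.
Start: joints at [-1.328, 0.342, 1.524, -0, 1.275, -0.146], TCP at [0.199, -0.486, 0.241] pointing down, gripper open.
Joint ranges: [-2.53, 2.53], [-0.77, 2.02], [0.04, 2.7], [-1, 4.14], [0.28, 2.66], [-3.11, 3.11]. Speed limits (rad/s): [2.57, 2.57, 3.14, 3.14, 3.14, 3.14].

INTERFACE

Orientations are given as a rotation vector (axis times angle).
In Python, from plant import state, snapshot, close_job, cut_out, mark_of gives the robot as it stands.
- The arm moves only by the tool drive_tool, never from a script. Its argument "commands" is one flat list of numbers, 4 for each row, row after row: the shift along the tool's x, y, z in mm, then the turn about the tool's z in degrees. In form: [tx, ty, tz, yaw, tx, ty, tz, yaw, ...]. A call has 1 to 20 rows; each row is the pose to reach, as a shift and turn from the pose commanded when the call began, along the tool's axes at that moment; what a row does not reach only later rows make up. A row lasts 1/12 s, in which the tool goes at most 41.7 mm and 7.16 degrees, less where a joint would pass 70% of its speed; a pose out of reach is approached as far as the arm can. A call with a gripper value outside its range is refused whole. "fingers" is the opening, from 0 (shut) to 1 (fully open), set as the call begins (left out, the last holds). The fingers move at their own pace and stop on an object; the grip force is fixed at half the most. Time passes only in rows, so rows that repeat a pose let the fingers close. It gives the time, the measured TCP pose, the force, the opening and the grip force at its end, in the units of the state.
- state(): the state, without advancing time (a new reading comes with each control period).
- snapshot(name): name is "scene" or "top" or "wrist"; returns a dict with "image" (400x640x3 uint8, red, green, blue), "fx", "fy", "cx", "cy" (pixels), "extrinsics" (4x4, takes a point from world to camera coordinates). Camera axes: x right, y down, z forward; pixel columns grow to the right and rows downward; lengths in m; the calibration is good to about 2 mm. A picture is of the moment at which its call begins. There is no depth.
- close_job(): hands the job in; it is judged then, once.
Trained networks look in a picture, given as the dict that the camera call returned (one of the last four; its "shot" number tells which), for a name from the list of things; names that differ only in an ending like _2 or _b are one class to them, and where a whole thing is asked for, a point or a joint stands for the part that bears it (a point fixed in the world has none). Each returns a list of dicts, best first, with "confidence" (0 to 1); they miss things now and then, are a little off and sometimes report something else, mostly with a low value. They report only what shows in the picture. A call takes as long as a camera call.
- cut_out(picture, query): "region" (400x640 bool, what is visible of it) and "xy" ([column, row] in pixels, amid what is visible of it).
- mark_of(picture, query): "xy" ([column, row] in pixels: a listed point, or the origin of a listed thing).
The state is a dict: "t": time; "qpos": joint angles; "dq": joint speeds; "effort": joint torques, N m; "position": TCP position; "tcp_rot": TCP orientation; "ft_force": force on the tool from outside, world axes, zero at the start; "torque": the same for the moment, N m; "finger_gap": opening from 0.0 (shut) to 1.0 (fully open); "gripper_force": force on a finger pad.
Only numpy, scipy, OpenCV 4.12 (cv2) and the standard library are available. Lean on these libraries where they do the work, as an engineer would, in place of code of your own. Each camera call takes 0.05 s, during which the arm holds its last target. There are 200 camera calls.

## Working session

There is one attempt and no reset: what is moved stays moved. The work goes in short steps, Python scripts to look and compute and a tool call to move; the robot and the scene stay as the last step left them, time stands still between calls to the robot, and variables do not carry over. Pictures are saved under pics/ and viewed, at most 10 in all, crops included, and the job is handed in when it is done.

Besides the shell and the picture viewer there is one more tool, called after "Request:" as name(argument=value, ...), one argument or row to a line, values as JSON. drive_tool: Moves the arm, as the interface text tells. Its arguments: {"type":"object","properties":{"commands":{"type":"array","items":{"type":"number"}},"fingers":{"type":"number"}},"required":["commands"]}

```bash
mkdir -p pics
cat > h.py <<'E'
import numpy as np, cv2
from plant import state, snapshot, close_job, cut_out, mark_of
from scipy.spatial.transform import Rotation as R
def ray(p,xy):
    E=np.array(p["extrinsics"]);d=np.array([(xy[0]-p["cx"])/p["fx"],(xy[1]-p["cy"])/p["fy"],1])
    return -E[:3,:3].T@E[:3,3], E[:3,:3].T@d
def atz(p,xy,z):
    o,d=ray(p,xy); return o+d*(z-o[2])/d[2]
Z=dict(handle_grip=.112,handle_nose=.104,tongue=.012,vial_mid=.055,stand=0,spare_vial=0,spare_dish=0)
def look(cam,names=Z,save=None):
    p=snapshot(cam)
    for n in names:
        for m in mark_of(p,n)[:2]:
            print(cam,n,round(m["confidence"],2),np.round(m["xy"]),np.round(atz(p,m["xy"],Z[n]),4))
    if save: cv2.imwrite("pics/"+save,p["image"][:,:,::-1])
    return p
E
python3 - <<'E'
from h import *
look("top",save="top0.png");look("scene",save="sc0.png")
s=state();print(s["t"],s["position"],s["tcp_rot"],R.from_rotvec(s["tcp_rot"]).as_matrix().round(3))
E
```

```text
top handle_grip 0.93 [269. 161.] [ 0.5903 -0.0485  0.112 ]
top handle_nose 0.93 [301. 162.] [ 0.5903 -0.1216  0.104 ]
top handle_nose 0.68 [287. 191.] [ 0.5234 -0.0902  0.104 ]
top tongue 0.68 [321. 176.] [ 0.5795 -0.1705  0.012 ]
top vial_mid 0.78 [286. 190.] [ 0.5334 -0.0861  0.055 ]
top stand 0.91 [272. 175.] [ 0.5846 -0.0474  0.    ]
top spare_vial 0.43 [370. 237.] [ 0.429  -0.2908  0.    ]
top spare_dish 0.57 [408. 214.] [ 0.4872 -0.3886  0.    ]
scene handle_grip 0.58 [264. 187.] [ 0.5979 -0.049   0.112 ]
scene handle_nose 0.9 [285. 177.] [ 0.5893 -0.117   0.104 ]
scene vial_mid 0.59 [297. 207.] [ 0.544  -0.0915  0.055 ]
scene stand 0.84 [267. 233.] [ 0.5944 -0.0428  0.    ]
scene stand 0.75 [288. 177.] [ 0.6857 -0.2836  0.    ]
scene spare_vial 0.47 [375. 203.] [ 0.4318 -0.272   0.    ]
scene spare_dish 0.52 [376. 179.] [ 0.4744 -0.3824  0.    ]
0.8 [ 0.19905446 -0.48580903  0.2407501 ] [3.08232215e+00 6.06839282e-01 5.96818513e-05] [[ 0.925  0.379  0.   ]
 [ 0.379 -0.925 -0.   ]
 [ 0.     0.    -1.   ]]
```

View pics/top0.png

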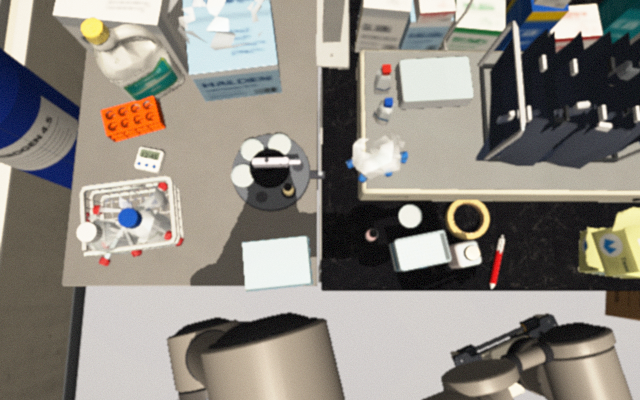

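View pics/sc0.png

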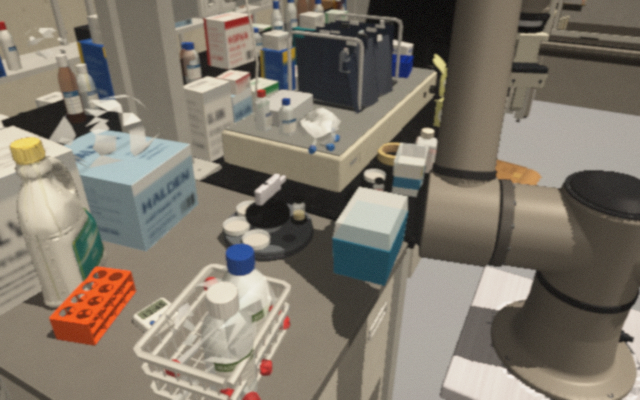

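Top view: the stand is at (271,172) and the nose points right at (300,162), towards the tongue at (321,176). The vial is at (287,190), about 50° clockwise of the tongue. The scene view shows a raised shelf to the right and a box in front, so I'll travel high.

Request:
drive_tool(
  commands=[0, 0, -40, 0, 0, 0, -80, -7, 40, -20, -100, -14, 80, -39, -100, -21, 118, -57, -100, -28, 155, -75, -100, -35, 192, -93, -100, -42, 229, -111, -100, -49, 266, -129, -100, -56, 303, -147, -100, -63, 340, -165, -100, -68, 377, -183, -100, -68, 414, -201, -100, -68, 451, -219, -100, -68, 488, -237, -100, -68, 528, -257, -100, -68, 528, -257, -100, -68, 528, -257, -100, -68, 528, -257, -100, -68],
  fingers=1,
)

```text
t: 2.38
position: [0.59, -0.0478, 0.3403]
tcp_rot: [-2.215, -2.228, 0.002]
ft_force: [0.2, -1.1, -0.3]
finger_gap: 0.999
gripper_force: 0.0
```

Run:
```python
from h import *
s=state();print(s["t"],s["position"],R.from_rotvec(s["tcp_rot"]).as_matrix().round(3),s["qpos"])
look("wrist",save="w1.png")
```

```text
2.3833 [ 0.59001796 -0.04783247  0.34025712] [[-0.006  1.    -0.001]
 [ 1.     0.006 -0.   ]
 [-0.    -0.001 -1.   ]] [-2.09956036e-01  4.21347321e-01  1.13362909e+00 -6.98471738e-04
  1.58756559e+00 -2.15843088e-01]
wrist handle_grip 0.81 [322. 164.] [ 0.5901 -0.0448  0.112 ]
wrist handle_nose 0.75 [324. 227.] [ 0.5934 -0.121   0.104 ]
wrist tongue 0.62 [319. 242.] [ 0.5861 -0.1807  0.012 ]
wrist tongue 0.22 [322. 147.] [ 0.59   -0.0419  0.012 ]
wrist vial_mid 0.68 [326. 227.] [ 0.5969 -0.14    0.055 ]
wrist vial_mid 0.66 [281. 189.] [ 0.5386 -0.0889  0.055 ]
wrist stand 0.58 [319. 148.] [ 0.5868 -0.0443  0.    ]
wrist spare_vial 0.55 [281. 190.] [ 0.5321 -0.1049  0.    ]
wrist spare_dish 0.72 [255. 353.] [ 0.4802 -0.3878  0.    ]
```

View pics/w1.png

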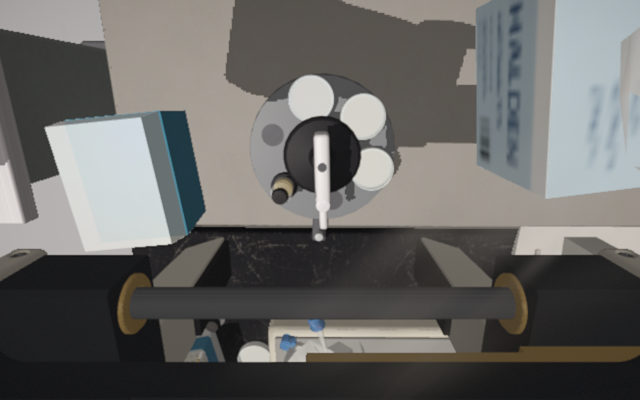

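The wrist view shows the handle's bar at (322,167) with its nose at (323,225). The tongue pin is at (319,237), the vial at (281,190), and the space round the bar is clear. I estimate the plate at about -0.84 and the handle at about 0.06, so I'll go down and grip.

Request:
drive_tool(
  commands=[2, 0, 35, -2, 2, 0, 70, -2, 2, 0, 105, -2, 2, 0, 140, -2, 2, 0, 170, -2, 2, 0, 195, -2, 2, 0, 215, -2, 2, 0, 232, -2, 2, 0, 232, -2, 2, 0, 232, -2],
)

```text
t: 3.62
position: [0.5898, -0.046, 0.1084]
tcp_rot: [-2.176, -2.264, 0.001]
ft_force: [0.3, -0.2, 0.3]
finger_gap: 0.999
gripper_force: 0.0
```

Request:
drive_tool(
  commands=[0, 0, 0, 0, 0, 0, 0, 0, 0, 0, 0, 0, 0, 0, 0, 0, 0, 0, 0, 0, 0, 0, 0, 0, 0, 0, 0, 0, 0, 0, 0, 0],
  fingers=0,
)

```text
t: 4.28
position: [0.5902, -0.0459, 0.1087]
tcp_rot: [2.177, 2.265, -0.0]
ft_force: [0.0, 0.1, -0.3]
finger_gap: 0.468
gripper_force: 0.0
```

Request:
drive_tool(
  commands=[0, 0, 0, 0, 0, 0, 0, 0, 0, 0, 0, 0, 0, 0, 0, 0, 0, 0, 0, 0, 0, 0, 0, 0, 0, 0, 0, 0, 0, 0, 0, 0],
)

```text
t: 4.95
position: [0.5895, -0.046, 0.1087]
tcp_rot: [-2.176, -2.264, 0.002]
ft_force: [-5.6, -1.0, 2.3]
finger_gap: 0.172
gripper_force: 30.0
```

Request:
drive_tool(
  commands=[0, 0, 0, -4, 0, 0, 0, -8, 0, 0, 0, -12, 0, 0, 0, -16, 0, 0, 0, -20, 0, 0, 0, -24, 0, 0, 0, -28, 0, 0, 0, -32, 0, 0, 0, -36, 0, 0, 0, -40, 0, 0, 0, -44, 0, 0, 0, -47, 0, 0, 0, -50, 0, 0, 0, -50, 0, 0, 0, -50],
)

```text
t: 6.2
position: [0.5908, -0.0453, 0.1086]
tcp_rot: [1.017, 2.971, 0.002]
ft_force: [2.4, 4.2, -0.5]
finger_gap: 0.174
gripper_force: 30.0
```

Run:
```python
from h import *
s=state();print(s["t"],s["position"],s["ft_force"],s["torque"],R.from_rotvec(s["tcp_rot"]).as_matrix().round(3),s["finger_gap"])
look("top",["vial_mid","tongue","stand","handle_nose"],save="top2.png")
p=look("wrist",["vial_mid","tongue","stand","handle_nose"])
t=snapshot("top")["image"][110:230,200:360,::-1]
a=np.hstack([cv2.resize(t,(400,300),interpolation=2),cv2.resize(p["image"][:,:,::-1],(400,300))])
cv2.imwrite("pics/b2.png",a)
```

```text
6.2 [ 0.59079672 -0.04530738  0.10864487] [ 2.41816902  4.2443443  -0.49253279] [ 0.46431875 -0.37051348  0.03905593] [[-0.79   0.613  0.001]
 [ 0.613  0.79   0.001]
 [-0.001  0.001 -1.   ]] 0.1737556224173291
top vial_mid 0.59 [298. 168.] [ 0.5893 -0.1129  0.055 ]
top tongue 0.61 [326. 173.] [ 0.5866 -0.1812  0.012 ]
top stand 0.6 [269. 173.] [ 0.5894 -0.0388  0.    ]
wrist stand 0.76 [322. 198.] [ 0.5902 -0.045   0.    ]
wrist stand 0.69 [323. 272.] [ 0.64   -0.0822  0.    ]
```

View pics/b2.png

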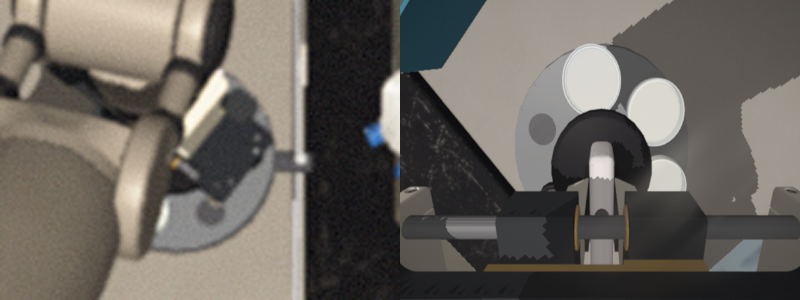

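Run:
```python
from h import *
c=np.array([.59,-.045])
p=snapshot("wrist")
def ang(x,y,z):
    a=atz(p,(x,y),z)[:2]-c; return np.round([np.degrees(np.arctan2(a[1],a[0])),np.hypot(*a)],3)
for q in [(307,104,.038),(410,148,.038),(226,172,.024)]: print("now",ang(*q))
E1=np.eye(4)
# old view: camera pose shifted rigidly with the tool
s=state();T=np.eye(4);T[:3,:3]=R.from_rotvec(s["tcp_rot"]).as_matrix();T[:3,3]=s["position"]
O=np.eye(4);O[:3,:3]=[[-.006,1,-.001],[1,.006,0],[0,-.001,-1]];O[:3,3]=[.59002,-.04783,.34026]
p["extrinsics"]=np.array(p["extrinsics"])@T@np.linalg.inv(O)
for q in [(311,97,.038),(362,116,.038),(272,134,.024),(281,189,.055),(319,239,.018)]: print("old",ang(*q))
```

```text
now [1.49312e+02 7.00000e-02]
now [9.0875e+01 6.9000e-02]
now [-1.49444e+02  6.90000e-02]
old [1.0182e+02 7.0000e-02]
old [43.107  0.067]
old [1.61835e+02 6.90000e-02]
old [-1.39931e+02  6.80000e-02]
old [-91.871   0.129]
```

The dishes show the plate has turned about 48°. The vial is now at about -91°, in line with the tongue to within a couple of degrees. Next I turn the handle back.

Request:
drive_tool(
  commands=[0, 0, 0, 3, 0, 0, 0, 7, 0, 0, 0, 11, 0, 0, 0, 15, 0, 0, 0, 19, 0, 0, 0, 23, 0, 0, 0, 27, 0, 0, 0, 31, 0, 0, 0, 35, 0, 0, 0, 39, 0, 0, 0, 43, 0, 0, 0, 47, 0, 0, 0, 50, 0, 0, 0, 52, 0, 0, 0, 52, 0, 0, 0, 52],
)

```text
t: 8.13
position: [0.5894, -0.046, 0.1086]
tcp_rot: [-2.215, -2.226, 0.002]
ft_force: [-4.8, 0.5, 2.3]
finger_gap: 0.173
gripper_force: 30.0
```

Request:
drive_tool(
  commands=[0, 0, 0, 0, 0, 0, 0, 0, 0, 0, 0, 0, 0, 0, 0, 0, 0, 0, 0, 0, 0, 0, 0, 0, 0, 0, 0, 0, 0, 0, 0, 0],
  fingers=0.6,
)

```text
t: 8.8
position: [0.5903, -0.0459, 0.1087]
tcp_rot: [2.216, 2.227, 0.0]
ft_force: [-0.2, 0.2, -0.0]
finger_gap: 0.599
gripper_force: 0.0
```

Request:
drive_tool(
  commands=[0, 0, -10, 0, 0, 0, -30, 0, 0, 0, -60, 0, 0, 0, -95, 0, 0, 0, -130, 0, 0, 0, -165, 0, 0, 0, -200, 0, 0, 0, -225, 0, 0, 0, -225, 0, 0, 0, -225, 0],
)

```text
t: 9.63
position: [0.5905, -0.0459, 0.336]
tcp_rot: [2.213, 2.224, 0.004]
ft_force: [-0.9, -0.2, -1.5]
finger_gap: 0.597
gripper_force: 0.0
```

Run:
```python
from h import *
s=state();print(s["t"],s["position"],s["ft_force"],s["finger_gap"])
look("wrist",save="w3.png")
```

```text
9.6333 [ 0.59051292 -0.04587975  0.33595972] [-0.86462894 -0.21385079 -1.52207826] 0.5965368758653615
wrist handle_grip 0.57 [321. 165.] [ 0.591  -0.0435  0.112 ]
wrist handle_grip 0.16 [321. 148.] [ 0.5914 -0.0248  0.112 ]
wrist handle_nose 0.97 [320. 232.] [ 0.5907 -0.124   0.104 ]
wrist tongue 0.74 [317. 248.] [ 0.5865 -0.1859  0.012 ]
wrist vial_mid 0.67 [321. 208.] [ 0.592  -0.1104  0.055 ]
wrist stand 0.9 [322. 148.] [ 0.5921 -0.043   0.    ]
wrist spare_dish 0.75 [251. 359.] [ 0.4765 -0.3936  0.    ]
```

View pics/w3.png

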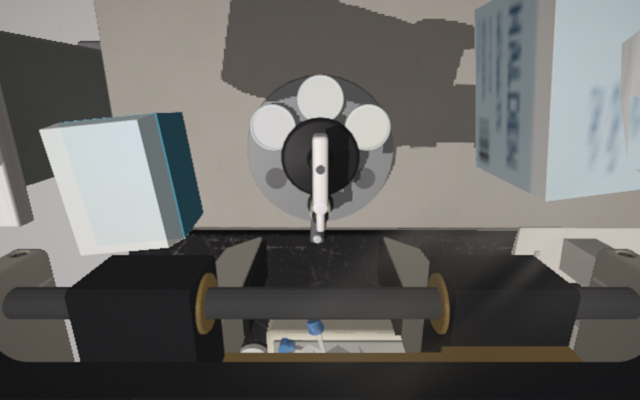

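The wrist view shows the vial at (320,207) under the bar, with the opposite dish at (320,97). The nose at (320,230) and the tongue pin at (317,240) line up with them. The gripper is clear of everything.

```bash
python3 -c "
from plant import *
print(close_job())"
```

```text
the job is handed in; nothing more can be done
None
```

I turned the plate about 48° by the handle, so the vial now stands in line with the tongue to within about 3°. I then turned the handle back to the tongue, released it, and handed the job in at about 10 s; no verdict came back.

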